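# Move the sample cartridge from rack to reader bay and start the run

## Robot

A 6-joint arm with a two-finger parallel gripper is mounted at the origin on a cart in front of the work surface, level with it; the furniture and walls round the work are solid. World frame = base frame: x ahead of the robot, y to its left, z up, the work surface at z = 0. Lengths are in m, angles in rad, forces in N, time in s.
With the tool pointing down it reaches from about 0.375 to 0.925 m from the base axis. Payload 5.7 kg.
Tool frame: the origin (TCP) lies midway between the tips of the shut fingers; the grasp point (between the pads) lies 19 mm behind it; z points along the fingers, y is the line along which they close (so a half turn about z gives the same grasp; the last joint's range is limited). The gripper opens to 88 mm and grips with 3 to 60 N. Pads are 20 mm wide; open, the fingers measure 115 mm over their backs; the gripper's body (75 mm by 178 mm) begins 61 mm behind the grasp point.
Start: joints at [-1.408, 0.359, 1.51, -0, 1.272, -0.115], TCP at [0.165, -0.577, 0.187] pointing down, gripper open.
Joint ranges: [-2.97, 2.97], [-1.01, 2.36], [0.21, 2.38], [-0.96, 4.11], [0.2, 2.71], [-2.98, 2.98]. Speed limits (rad/s): [2.39, 2.39, 3.14, 3.14, 3.14, 3.14].

## Interface

Orientations are given as a unit quaternion [x, y, z, w].
In Python, from bench import move_ptp, servo_line, goto_joints, move_gripper, sleep, inverse_kinematics, capture, PlanningError, close_job, spot_in, silhouettes, current_clock, current_joint_pos, current_qvel, current_joint_torque, current_position, current_orientation, current_force, current_torque, current_finger_gap, current_grip_force gives the robot as it stands. Calls block until the motion is done:
- move_ptp(position, orientation): joint-space move of the TCP to a pose.
- servo_line(position, orientation=None, rate=0.15, contact_N=None): straight line of the TCP; orientation=None keeps the orientation; rate is the mean speed in m/s. With contact_N (N) it stops when the force on the tool has changed by that much, and returns True; else False.
- goto_joints(angles): joint-space move.
- move_gripper(opening): finger opening in m; the grip force is fixed at half the most; returns when the fingers have stopped.
- sleep(seconds).
- inverse_kinematics(position, orientation): joint angles nearest the present ones, or None.
- capture(name): name is "side" or "top"; returns a dict with "image" (420x560x3 uint8, blue, green, red), "range_z" (420x560 float32, m along the optical axis (not along the pixel's ray), 0 where there is no reading), "intrinsics" (3x3 intrinsics, pixels), "k1" (the pictures are not rectified: a ray, as slopes to the right and down, at radius r is drawn at 1 + k1 r^2 times it, then the intrinsics apply), "R" (3x3) and "t" (3): a world point X has camera coordinates R X + t. Camera axes: x right, y down, z forward; pixel columns grow to the right and rows downward; lengths in m; the calibration is good to about 2 mm. A picture is of the moment at which its call begins.
A pose or a line that the arm cannot do raises PlanningError and nothing moves.
- close_job(): hands the job in; it is judged then, once.
Trained networks look in the newest picture that a camera, given by its name, has taken for a name from the list of things; names that differ only in an ending like _2 or _b are one class to them, and where a whole thing is asked for, a point or a joint stands for the part that bears it (a point fixed in the world has none). Each returns a list of dicts, best first, with "conf" (0 to 1); they miss things now and then, are a little off and sometimes report something else, mostly with a low value. They report only what shows in the picture. A call takes as long as a camera call. They do not tell look-alikes from the thing itself.
- spot_in(camera, query): "xy" ([column, row] in pixels, amid what is visible of it).
- silhouettes(camera, query): "region" (420x560 bool, what is visible of it) and "xy" ([column, row] in pixels, amid what is visible of it).
Readings, each from a call of its own:
- current_clock(): time.
- current_joint_pos(): joint angles.
- current_qvel(): joint speeds.
- current_joint_torque(): joint torques, N m.
- current_position(): TCP position.
- current_orientation(): TCP orientation.
- current_force(): force on the tool from outside, world axes, zero at the start.
- current_torque(): the same for the moment, N m.
- current_finger_gap(): finger opening in m.
- current_grip_force(): force on a finger pad.
Only numpy, scipy, OpenCV 4.12 (cv2) and the standard library are available. Lean on these libraries where they do the work, as an engineer would, in place of code of your own. Each camera call takes 0.05 s, during which the arm holds its last target. There are 200 camera calls.

## Task

Take the sample cartridge out of the rack, stand it upright in the bay of the reader, lowered gently until it rests fully home on the bay floor, and let go of it. Only then press the round start key on the reader's sloping panel with closed fingertips, firmly enough that the membrane key takes but without leaning hard on it. Leave the two square keys and the glassware and bottles around alone.

Things in the scene. Friction and masses are not known exactly. Their poses are not given: they have to be found in the camera images.
- cartridge_center (a point): Centre (50 mm over the underside) of the sample cartridge: loose upright white block with a grey top cap, 60 (its x) x 44 (its y) x 100 mm (z, up), about 0.25 kg, the same turned half round. Starts in one of the rack's slots, dividers 3 mm beside its 44 mm width: there fingers fit only closing along its x. In the bay they fit only closing along its y: put it down on free worktop and grip anew.
- rack: Fixed steel rack; origin at the centre of its underside, y along the row. Base plate 66 (x) x 178 (y) x 6 mm; four dividers, 60 deep (x), 4 thick, to 111 mm over the worktop, at y = -81, -27, 27, 81 mm, make three 50 mm slots at y = -54, 0, 54 mm, open at front, back and top. In one stands the cartridge, its x along the rack's x; a jar and a small weighing bottle stand in the other two.
- reader: Fixed white benchtop reader, 160 (x) x 215 mm (y); origin under its middle on the worktop, x to the back, y to the left. Left part (y = 5 to 115 mm): console whose top panel slopes, rising to the back by 0.28 rad (16 degrees) from 50 mm high in front to 90 mm; display behind, keys in front. Right part: low base, 22 mm high, with the open bay. The hood sash over the worktop edge (x = 0.33 m) is fully up, 1.2 m high.
- bay_floor (a point): Centre of the bay floor, 22 mm over the worktop, at y = -65 mm of the reader; the reader's axes. Front and back: aluminium cheeks, 44 mm wide, 66 mm apart inside, 112 mm high over the floor (12 mm above a seated cartridge). At the sides only lips 12 mm high, 50 mm apart inside. The cartridge stands in it with its x along the reader's x, either way round; its centre is then 50 mm over this point.
- start_key: Start key: the one round key, 30 mm across, the left one of three on the sloping panel; origin at the middle of its top face, z out of the panel (0.28 rad from vertical, towards the robot). Membrane key: spring 3 N/mm, 2 mm of travel, then rigid. It takes when fingertips press 4 N or more for 0.2 s; over 30 N harms it. Pressing straight down or square to the panel both work.
- square_key_a: Middle key, square, 18 mm, 40 mm right of the start key; origin at the middle of its top face. Not to be pressed.
- square_key_b: Right key, square, 18 mm, 66 mm right of the start key; origin at the middle of its top face. Not to be pressed.
- amber_jar: Bystander: small amber glass bottle, 43 mm across, 111 mm high, standing in a rack slot; origin at the centre of its underside.
- weighing_bottle: Bystander: small glass weighing bottle with a knobbed lid, 32 mm across, 56 mm high, standing in a rack slot; origin at the centre of its underside.
- brown_bottle: Bystander: brown bottle with a black cap, 72 mm across, 171 mm high, standing on the worktop in front of the reader; origin at the centre of its underside.
- wash_bottle: Bystander: milky squeeze bottle with pointed cap, 74 mm across, 188 mm high, standing left of the reader; origin at the centre of its underside.
- cartridge: The same cartridge; origin at the centre of its underside, same axes.
Not all that is in view belongs to the job. There is more than one size of the cartridge; the job needs the larger.

How it is judged:
On the way, in this order (a step that is already met when the one before it is completed fails the run):
1. the cartridge stands fully home in the bay, released (horizontal distance between cartridge_center and bay_floor below 0.007 m and z of cartridge_center in the frame of bay_floor between 0.046 and 0.054 m and angle between cartridge_center's own z axis and vertical below 0.06 rad and angle between the x axis of cartridge_center and the x axis of bay_floor, either way round below 0.12 rad and contact force between the fingers and cartridge below 0.1 N), for 0.2 s.
2. the fingertips press the round start key with at least 4 N (contact force between the fingers and start_key above 4 N), for 0.2 s.
At the end, for the whole second after the job is handed in: The cartridge stands upright (within 0.06 rad) and at rest on the bay floor: its centre within 7 mm sideways of the bay's centre and 46 to 54 mm above the floor, its x along the reader's x within 0.12 rad either way round; the start key was pressed after it was loaded (horizontal distance between cartridge_center and bay_floor below 0.007 m and z of cartridge_center in the frame of bay_floor between 0.046 and 0.054 m and angle between cartridge_center's own z axis and vertical below 0.06 rad and angle between the x axis of cartridge_center and the x axis of bay_floor, either way round below 0.12 rad and linear speed of cartridge below 0.02 m/s); the robot touches nothing.
It fails at once if the cartridge is dropped into the bay instead of being lowered (faster than 0.4 m/s there) (horizontal distance between cartridge_center and bay_floor below 0.02 m and z of cartridge_center in the frame of bay_floor below 0.12 m and linear speed of cartridge above 0.4 m/s).
It fails at once if the start key is pressed while the cartridge is not in the bay (contact force between anything else and start_key above 3 N and distance between cartridge_center and bay_floor above 0.06 m).
It fails at once if the start key is pressed with more than 30 N (contact force between anything else and start_key above 30 N).
It fails at once if a square key is pressed (contact force between anything else and square_key_a above 2.5 N or contact force between anything else and square_key_b above 2.5 N).
It fails at once if a bystander is tipped or shifted by more than 30 mm (distance of any of amber_jar, weighing_bottle, brown_bottle, wash_bottle from where it was at the start of the episode above 0.03 m or angle between any of amber_jar, weighing_bottle, brown_bottle, wash_bottle's own z axis and vertical above 0.3 rad).
It also fails if it takes over 64 s, if anything falls off the work surface, if the arm or the gripper's body presses on something with over 40 N, if the wrist force passes 120 N, or if a joint passes its speed limit or range.

## Working session

There is one attempt and no reset: what is moved stays moved. The work goes in short steps, each a Python script; the robot and the scene stay as the last script left them, time stands still between calls to the robot, and variables do not carry over. Pictures are saved under pics/ and viewed, at most 10 in all, crops included, and the job is handed in when it is done.

```bash
mkdir -p pics
cat > h.py <<'E'
import numpy as np, cv2
from bench import *
def world(c, uv, z=None):
    """pixels (N,2) -> world points; with z: intersect plane height z, else use depth"""
    uv=np.atleast_2d(np.array(uv,float)); K=c["intrinsics"]
    d=np.stack([(uv[:,0]-K[0,2])/K[0,0],(uv[:,1]-K[1,2])/K[1,1]],1)
    s=d.copy()
    for _ in range(20): s=d/(1+c["k1"]*(s**2).sum(1,keepdims=True))
    r=np.c_[s,np.ones(len(s))]
    R,t=c["R"],c["t"]
    if z is None:
        D=c["range_z"][uv[:,1].round().astype(int),uv[:,0].round().astype(int)]
        return (r*D[:,None]-t)@R
    o=-R.T@t; w=r@R
    return o+w*((z-o[2])/w[:,2])[:,None]
def cloud(c,mask):
    v,u=np.nonzero(mask&(c["range_z"]>0)); return world(c,np.c_[u,v])
E
python3 - <<'E'
from h import *
import pickle
for n in("side","top"):
    c=capture(n); cv2.imwrite(f"pics/{n}0.png",c["image"]); print(n,"cam at",(-c["R"].T@c["t"]).round(3))
    S={}
    for q in["cartridge","rack","reader","start_key","square_key_a","amber_jar","weighing_bottle","brown_bottle","wash_bottle","bay_floor"]:
        try:
            r=silhouettes(n,q); S[q]=r
        except Exception as e: print(q,e); continue
        for d in r[:4]:
            P=cloud(c,d["region"])
            print(q,round(d["conf"],2),np.round(d["xy"]),d["region"].sum(), *( [np.percentile(P,p,axis=0).round(3) for p in(3,50,97)] if len(P) else []))
    pickle.dump((c,S),open(n+"0.pkl","wb"))
E
```

```text
side cam at [-0.456 -0.213  0.924]
cartridge 0.95 [365. 239.] 711 [ 0.407 -0.212  0.013] [ 0.411 -0.191  0.085] [ 0.464 -0.17   0.108]
cartridge 0.94 [412. 213.] 449 [ 0.579 -0.332 -0.001] [ 0.594 -0.307  0.046] [ 0.63  -0.285  0.076]
cartridge 0.49 [339. 250.] 830 [ 0.403 -0.223  0.002] [ 0.416 -0.122  0.009] [ 0.462 -0.057  0.11 ]
cartridge 0.28 [204. 178.] 1807 [0.499 0.237 0.014] [0.56  0.346 0.064] [0.634 0.408 0.12 ]
rack 0.96 [338. 248.] 906 [ 0.403 -0.221  0.002] [ 0.415 -0.124  0.009] [ 0.461 -0.056  0.111]
rack 0.74 [345. 245.] 131 [ 0.421 -0.15   0.013] [ 0.427 -0.139  0.043] [ 0.443 -0.129  0.059]
reader 0.71 [328. 232.] 486 [ 0.411 -0.104  0.013] [ 0.418 -0.087  0.071] [ 0.436 -0.067  0.116]
reader 0.37 [365. 242.] 684 [ 0.407 -0.211  0.009] [ 0.411 -0.191  0.08 ] [ 0.458 -0.169  0.108]
amber_jar 0.81 [326. 235.] 494 [ 0.411 -0.104  0.014] [ 0.418 -0.087  0.071] [ 0.437 -0.066  0.116]
weighing_bottle 0.45 [344. 242.] 131 [ 0.421 -0.149  0.014] [ 0.427 -0.139  0.046] [ 0.446 -0.127  0.059]
brown_bottle 0.84 [206. 209.] 1206 [0.377 0.223 0.007] [0.392 0.247 0.095] [0.426 0
[... 176 characters left out ...]
096] [0.526 0.531 0.167]
bay_floor 0.88 [203. 180.] 1877 [0.498 0.235 0.009] [0.559 0.343 0.064] [0.634 0.408 0.122]
bay_floor 0.52 [145. 178.] 1123 [0.479 0.473 0.005] [0.493 0.494 0.093] [0.534 0.531 0.168]
top cam at [-0.37   0.194  1.156]
reader 0.65 [220. 202.] 2382 [0.498 0.208 0.018] [0.556 0.319 0.062] [0.636 0.407 0.126]
start_key 0.42 [198. 206.] 42 [0.539 0.379 0.064] [0.551 0.39  0.069] [0.561 0.4   0.074]
brown_bottle 0.74 [236. 236.] 797 [0.377 0.229 0.013] [0.39  0.26  0.109] [0.422 0.293 0.175]
wash_bottle 0.56 [160. 211.] 789 [0.479 0.476 0.013] [0.49  0.504 0.108] [0.524 0.538 0.171]
bay_floor 0.83 [220. 204.] 2497 [0.497 0.206 0.007] [0.555 0.317 0.061] [0.641 0.408 0.127]
```

Run:
```python
import cv2,numpy as np
a=cv2.imread("pics/side0.png")[130:290,100:460]; b=cv2.imread("pics/top0.png")[130:310,100:460]
cv2.imwrite("pics/s1.png",cv2.resize(a,None,fx=2.2,fy=2.2,interpolation=2)); cv2.imwrite("pics/t1.png",cv2.resize(b,None,fx=2.2,fy=2.2,interpolation=2))
```

```text
(no output)
```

View pics/s1.png

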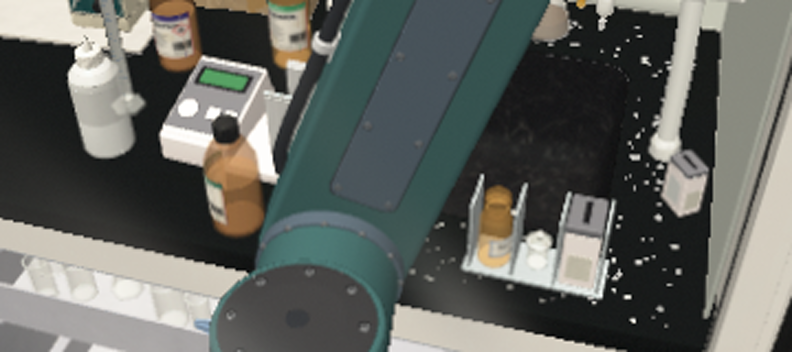

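View pics/t1.png

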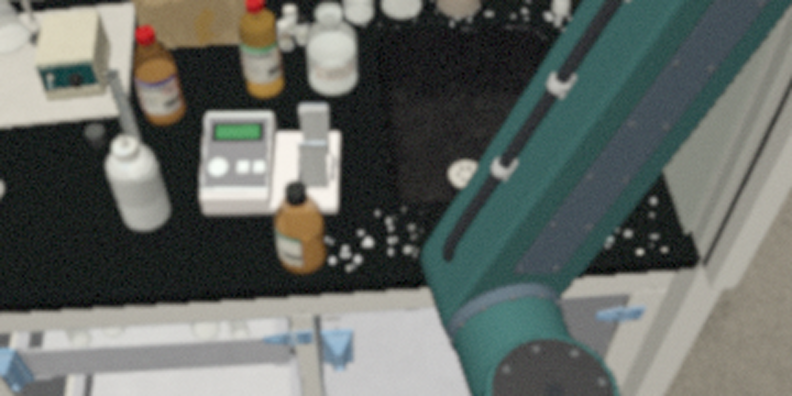

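```bash
cat >> h.py <<'E'
from scipy.optimize import least_squares
def box(p,c,h):
    q=np.abs(p-c)-h
    return np.linalg.norm(np.maximum(q,0),axis=1)+np.minimum(q.max(1),0)
def bx(x0,x1,y0,y1,z0,z1): return np.array([x0+x1,y0+y1,z0+z1])/2,np.array([x1-x0,y1-y0,z1-z0])/2
def sd_rack(p):
    B=[bx(-.033,.033,-.089,.089,0,.006)]+[bx(-.03,.03,y-.002,y+.002,0,.111) for y in(-.081,-.027,.027,.081)]
    return np.min([box(p,*b) for b in B],0)
def sd_reader(p,cheek=.005):
    base=box(p,*bx(-.08,.08,-.1075,.005,0,.022))
    con=np.maximum(box(p,*bx(-.08,.08,.005,.1075,0,.2)),(p[:,2]-.05-(p[:,0]+.08)*np.tan(.28))*np.cos(.28))
    ch=[box(p,*bx(min(a,b),max(a,b),-.087,-.043,0,.134)) for a,b in((.033,.033+cheek),(-.033,-.033-cheek))]
    return np.min([base,con]+ch,0)
def fit(sd,P,x0,s=.003):
    """pose (x,y,yaw) minimising the distance of points to the model surface"""
    def loc(v):
        c,s_=np.cos(v[2]),np.sin(v[2]); d=P[:,:2]-v[:2]
        return np.c_[d[:,0]*c+d[:,1]*s_,-d[:,0]*s_+d[:,1]*c,P[:,2]]
    f=lambda v:np.clip(sd(loc(v)),-.015,.015)
    r=least_squares(f,x0,loss="cauchy",f_scale=s,diff_step=1e-4,x_scale=[.01,.01,.05])
    return r.x,np.median(np.abs(r.fun)),r.cost
def crop(P,lo,hi): return P[((P>lo)&(P<hi)).all(1)]
E
python3 - <<'E'
from h import *
import pickle
cs,S=pickle.load(open("side0.pkl","rb")); ct,T=pickle.load(open("top0.pkl","rb"))
A=np.ones((420,560),bool); Ps,Pt=cloud(cs,A),cloud(ct,A)
for n,P in(("side",Ps),("top",Pt)):
    H=crop(P,[.33,-.05,-.2],[.6,.2,.03]); print(n,"table z",np.median(crop(P,[.35,-.4,-.03],[.48,.5,.03])[:,2]))
    for x in np.arange(.34,.7,.03): print(round(x,2),[ (int(1000*np.median(q[:,2])) if len(q:=crop(P,[x,y,-.3],[x+.03,y+.03,.3]))>3 else None) for y in np.arange(-.4,.2,.04)])
cart=cloud(cs,S["cartridge"][0]["region"])
P=crop(Ps,[.36,-.26,.004],[.5,-.03,.13])
from itertools import product
best=lambda sd,P,c,dz:min((fit(sd,P-[0,0,dz],[c[0]+a,c[1]+b,y]) for a,b,y in product((-.015,0,.015),(-.015,.015),(-.2,0,.2))),key=lambda r:r[2])
rackcart=lambda p:np.minimum(np.minimum(sd_rack(p),box(p,*bx(-.03,.03,-.076,-.032,.006,.106))),np.linalg.norm(p[:,:2]-[0,.054],axis=1)-.0215)
print("rack",best(rackcart,P,(.435,-.137),0))
Pc=cart[cart[:,2]>.02]
print("cart top z",np.percentile(Pc[:,2],[50,90,97]))
for n,P in(("top",Pt),("side",Ps)):
    P=crop(P,[.46,.16,.008],[.68,.45,.15])
    P=P[~((P[:,0]<.475)&(P[:,1]<.31))]
    for ck in(.005,.008): print("reader",n,len(P),best(lambda p:sd_reader(p,ck),P,(.565,.3),0))
k=T["start_key"][0]; print("key",world(ct,k["xy"]))
E
```

```text
side table z -0.0006127157899350347
0.34 [-164, -12, -10, -12, -11, -11, -11, -12, -11, -11, -14, None, None, None, None, -7]
0.37 [None, -147, -155, -108, -91, -91, -90, -90, -89, -90, -97, None, None, None, None, 44]
0.4 [None, 139, -1, 0, 17, 60, 8, 46, 48, 0, 0, None, None, None, None, 67]
0.43 [None, 113, 0, 0, 4, 106, 46, 71, 84, 0, -1, None, None, None, None, None]
0.46 [None, 107, 0, 0, 0, 105, 1, 7, 67, -2, -1, None, None, None, None, None]
0.49 [None, 115, 0, 0, 0, None, -1, 0, None, -2, None, None, None, None, None, None]
0.52 [None, 112, 0, 0, 0, None, None, None, None, None, None, None, None, None, None, 117]
0.55 [None, 116, 0, 0, 0, None, None, None, None, None, None, None, None, None, None, None]
0.58 [None, 88, 43, 0, 0, None, None, None, None, None, None, None, None, None, None, 95]
0.61 [None, 125, 72, 0, 0, None, None, None, None, None, None, None, None, None, None, None]
0.64 [4, 134, None, 0, -2, None, None, None, None, None, None, None, None, None, None, None]
0.67 [9, 157, 283, 159, 278, 282, 252, None, None, None, None, None, None, None, None, None]
top table
[... 1130 characters left out ...]
63883]), np.float64(0.0013870050304883308), np.float64(0.005651739578127497))
cart top z [0.09084697 0.10718966 0.10845008]
reader top 2416 (array([ 0.57333599,  0.30191958, -0.09910785]), np.float64(0.001965083925861718), np.float64(0.006126912623813269))
reader top 2416 (array([ 0.57463092,  0.30163328, -0.08144157]), np.float64(0.0019866441104551442), np.float64(0.006195399325369115))
reader side 1909 (array([ 0.57436399,  0.29874654, -0.11741377]), np.float64(0.0019233249118515011), np.float64(0.00428557349411111))
reader side 1909 (array([ 0.5758025 ,  0.29831815, -0.09750211]), np.float64(0.0018858801914409607), np.float64(0.004188664609576679))
key [[0.54672522 0.39239807 0.06789457]]
```

```bash
cat >> h.py <<'E'
from scipy.spatial.transform import Rotation as Ro
def down(yaw):
    """tool down, closing line (tool y) at angle yaw in the worktop plane; of both half turns the one with the smaller |j6|"""
    out=[]
    for a in(yaw,yaw+np.pi):
        y=np.array([np.cos(a),np.sin(a),0]); z=np.array([0,0,-1.])
        out.append(Ro.from_matrix(np.c_[np.cross(y,z),y,z]).as_quat())
    return out
def pick(pos,yaw):
    c=[(abs(j[5]),tuple(q)) for q in down(yaw) if (j:=inverse_kinematics(pos,q)) is not None]
    return list(min(c)[1])
def stat(m=""): print(m,"t",round(current_clock(),2),"p",np.round(current_position(),4),"gap",round(current_finger_gap(),4),"grip",round(current_grip_force(),1),"F",np.round(current_force(),1))
E
python3 - <<'E'
from h import *
x,y,w=.4390,-.1918,.033
servo_line([.11,-.385,.27],rate=.25)
print(current_joint_pos())
q=pick([.42,-.185,.29],w); print(q,inverse_kinematics([x,y,.051],q))
move_ptp([.36,-.16,.29],q); 
move_ptp([x,y,.20],q); stat()
c=capture("top"); cv2.imwrite("pics/top1.png",c["image"])
c=capture("side"); cv2.imwrite("pics/side1.png",c["image"])
servo_line([x,y,.051],q,rate=.12,contact_N=6); stat("down")
E
```

```text
[-1.46540467e+00 -1.67003177e-02  1.77411635e+00  7.79243610e-05
  1.38358267e+00 -1.72262625e-01]
[np.float64(0.6953437959649458), np.float64(0.7186772609544982), np.float64(0.0), np.float64(0.0)] [-5.56229185e-01  3.68031319e-01  1.91673370e+00 -4.44089210e-16
  8.56827634e-01 -5.89229185e-01]
 t 3.96 p [ 0.4379 -0.1922  0.1999] gap 0.0878 grip 0.0 F [-0.7 -1.2  0.2]
down t 5.45 p [ 0.4395 -0.1921  0.0516] gap 0.0875 grip 0.0 F [-0.4  0.5 -1.1]
```

Run:
```python
from h import *
x,y,w=.4390,-.1918,.033
q=current_orientation()
move_gripper(.05); stat("grip")
p=current_position()
servo_line([p[0],p[1],.225],q,rate=.12); stat("up")
q2=pick([.46,.09,.2],-.09)
print(q2,inverse_kinematics([.46,.09,.05],q2))
servo_line([.46,.09,.225],q2,rate=.2); stat("over")
print(servo_line([.46,.09,.07],q2,rate=.12))
print(servo_line([.46,.09,.036],q2,rate=.03,contact_N=3)); stat("down")
for n in("top","side"):
    c=capture(n); cv2.imwrite(f"pics/{n}2.png",c["image"])
a=cv2.imread("pics/top2.png")[130:310,100:460]; b=cv2.imread("pics/side2.png")[110:290,100:460]
cv2.imwrite("pics/m2.png",cv2.resize(np.vstack([a,b]),None,fx=1.65,fy=1.65))
```

```text
grip t 6.0 p [ 0.4393 -0.1919  0.0512] gap 0.0602 grip 29.7 F [ 0.4 -1.   1.9]
up t 7.6 p [ 0.4388 -0.1916  0.2243] gap 0.0597 grip 29.7 F [-0.2 -0.1 -2. ]
[np.float64(0.7382000234347094), np.float64(0.6745818893218187), np.float64(0.0), np.float64(0.0)] [ 4.56813449e-02  3.57934162e-01  1.93949876e+00 -4.44089210e-16
  8.44159736e-01  1.35681345e-01]
over t 9.17 p [0.4598 0.0894 0.2249] gap 0.0598 grip 29.7 F [-0.   0.  -1.3]
False
True
down t 11.41 p [0.4601 0.0901 0.0449] gap 0.0598 grip 29.8 F [ 1.   0.5 -0.8]
```

View pics/m2.png

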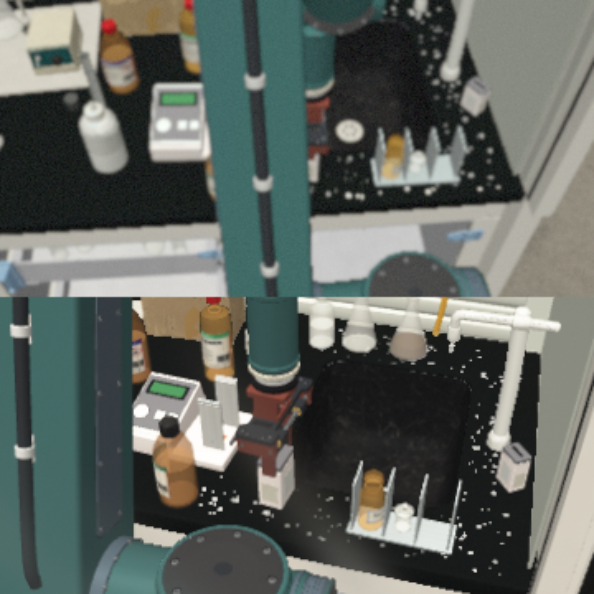

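Run:
```python
from h import *
import pickle
q=current_orientation()
move_gripper(.088); stat("open")
p=current_position(); servo_line([p[0],p[1],.20],q,rate=.2)
cs1=capture("side")
move_ptp([.40,-.2,.30],q); stat()
cs2=capture("side"); ct=capture("top")
key=silhouettes("top","start_key"); key=[(d["conf"],d["xy"],world(ct,d["xy"])) for d in key]; print(key)
pickle.dump((cs1,cs2,ct),open("m.pkl","wb"))
A=np.ones((420,560),bool)
from itertools import product
best=lambda sd,P,c,dz:min((fit(sd,P-[0,0,dz],[c[0]+a,c[1]+b,y]) for a,b,y in product((-.01,.01),(-.01,.01),(-.15,0,))),key=lambda r:r[2])
for n,c in(("side1",cs1),("side2",cs2),("top",ct)):
    P=cloud(c,A); dz=np.median(crop(P,[.42,.0,-.02],[.48,.2,.02])[:,2])
    C=crop(P,[.41,.03,.008],[.51,.15,.12]); B=crop(P,[.47,.16,.008],[.68,.45,.15])
    print(n,"dz",dz.round(4),len(C),len(B))
    if len(C)>80: print(" cart",best(lambda p:box(p,*bx(-.03,.03,-.022,.022,0,.1)),C,(.46,.09),dz), "topz",np.percentile(C[:,2],95))
    for ck in(.004,.007,.01):
        if len(B)>300:
            r=best(lambda p:sd_reader(p,ck),B,(.574,.3),dz); a=r[0]
            print(" reader",ck,r, "bay",(a[:2]+.065*np.array([np.sin(a[2]),-np.cos(a[2])])).round(4))
for n,c in(("s",cs1),("t",ct)): cv2.imwrite(f"pics/{n}3.png",c["image"])
a=ct["image"][160:260,160:310]; b=cs1["image"][140:240,160:310]
cv2.imwrite("pics/m3.png",cv2.resize(np.hstack([a,b]),None,fx=2.6,fy=2.6,interpolation=2))
```

```text
open t 12.13 p [0.4589 0.0899 0.0449] gap 0.0878 grip 0.0 F [ 0.5 -0.4 -0.7]
 t 14.3 p [ 0.4    -0.1991  0.2993] gap 0.0878 grip 0.0 F [-0.1 -0.8 -1.2]
[(0.42, [198.7, 206.1], array([[0.54768727, 0.39042598, 0.06490732]]))]
side1 dz -0.0015 725 2764
 cart (array([ 0.45922781,  0.08927488, -0.12887181]), np.float64(0.0008736017150263314), np.float64(0.000607265074931525)) topz 0.09960376963105698
 reader 0.004 (array([ 0.573262  ,  0.29889266, -0.11508803]), np.float64(0.001558310940793979), np.float64(0.0052630641123105745)) bay [0.5658 0.2343]
 reader 0.007 (array([ 0.5745362 ,  0.29866743, -0.09985755]), np.float64(0.0016224978362893855), np.float64(0.005247888979717627)) bay [0.5681 0.234 ]
 reader 0.01 (array([ 0.57553073,  0.29840639, -0.08796543]), np.float64(0.0017202128614111113), np.float64(0.005589259975834316)) bay [0.5698 0.2337]
side2 dz -0.0015 715 1239
 cart (array([ 0.45914528,  0.08920759, -0.13215541]), np.float64(0.0009871130561186908), np.float64(0.0006325840263003359)) topz 0.0995158016756643
 reader 0.004 (array([ 0.56952157,  0.29793998, -0.06320098]), np.float
[... 155 characters left out ...]
0.0014573984224861142), np.float64(0.00220760349226346)) bay [0.568  0.2332]
 reader 0.01 (array([ 0.57550893,  0.29861598, -0.08642046]), np.float64(0.0018363501678243348), np.float64(0.0026770979519559965)) bay [0.5699 0.2339]
top dz 0.0032 0 1825
 reader 0.004 (array([ 0.5747714 ,  0.30252227, -0.11307871]), np.float64(0.001881117898158105), np.float64(0.00426880208612447)) bay [0.5674 0.2379]
 reader 0.007 (array([ 0.57577878,  0.30224225, -0.09706793]), np.float64(0.001807180570672695), np.float64(0.004109997972771323)) bay [0.5695 0.2375]
 reader 0.01 (array([ 0.57685343,  0.30211013, -0.0818899 ]), np.float64(0.001762955691675179), np.float64(0.004079351960332123)) bay [0.5715 0.2373]
```

View pics/m3.png

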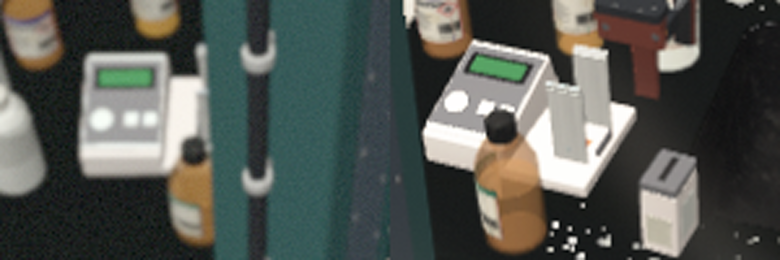

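Run:
```python
from h import *
import pickle
cs1,cs2,ct=pickle.load(open("m.pkl","rb")); c0,_=pickle.load(open("top0.pkl","rb"))
A=np.ones((420,560),bool)
for n,c,dz in(("side1",cs1,-.0015),("top0",c0,.0025)):
    P=cloud(c,A)-[0,0,dz]
    P=P[np.hypot(P[:,0]-.42,P[:,1]-.26)>.045]
    C=crop(P,[.51,.19,.05],[.63,.275,.15])
    f0=lambda v,C=C:None
    def f(v,C=C):
        co,s=np.cos(v[2]),np.sin(v[2]); d=C[:,:2]-v[:2]
        p=np.c_[d[:,0]*co+d[:,1]*s,-d[:,0]*s+d[:,1]*co,C[:,2]]; t=v[3]
        return np.clip(np.minimum(box(p,*bx(.033,.033+t,-.022,.022,0,.134)),box(p,*bx(-.033-t,-.033,-.022,.022,0,.134))),-.02,.02)
    rs=[least_squares(f,[.568,.235,y,t],loss="cauchy",f_scale=.002,diff_step=1e-4,x_scale=[.01,.01,.05,.003],bounds=([.5,.2,-.4,.002],[.65,.3,.3,.02])) for y in(-.15,-.05) for t in(.004,.008)]
    r=min(rs,key=lambda r:r.cost); print(n,len(C),r.x.round(4),r.cost,np.median(abs(r.fun)),"ztop",np.percentile(C[:,2],97))
    # long straight edges of the body: front face and right side -> yaw
    v=r.x; co,s=np.cos(v[2]),np.sin(v[2]); d=C[:,:2]-v[:2]; lx=d[:,0]*co+d[:,1]*s; ly=-d[:,0]*s+d[:,1]*co
    print(np.histogram(lx,np.arange(-.05,.055,.005))[0]); print(np.histogram(ly,np.arange(-.04,.042,.004))[0])
    for k,(a,b) in{"front":(-.055,-.02),"rear":(.015,.05)}.items():
        m=(lx>a)&(lx<b)&(C[:,2]<.125); print(k,"mean face local x",np.median(lx[m]).round(4),"ly 3/97",np.percentile(ly[m],[3,97]).round(4))
    F=crop(P,[.46,.3,.01],[.53,.42,.045]); 
    if len(F)>30:
        l=np.polyfit(F[:,1],F[:,0],1); print("front face slope dx/dy",l[0].round(3),len(F))
    # panel: gradient direction
    G=crop(P,[.5,.32,.05],[.63,.40,.1]); g,*_=np.linalg.lstsq(np.c_[G[:,:2],np.ones(len(G))],G[:,2],rcond=None); print("panel slope",np.hypot(*g[:2]).round(3),"dir",np.arctan2(g[1],g[0]).round(3))
```

```text
side1 595 [ 0.5652  0.2321 -0.0723  0.0045] 0.000448475245558207 0.0010671291198732606 ztop 0.13229495002345995
[  0  25 226  56   0   0   0   0   0   0   0   0   0   0   0   2 105 166
  15   0]
[ 0  0  0  0 53 50 51 55 55 53 53 59 49 50 47 20  0  0  0  0]
front mean face local x -0.0369 ly 3/97 [-0.0216  0.0201]
rear mean face local x 0.0356 ly 3/97 [-0.0216  0.0197]
front face slope dx/dy 0.057 181
panel slope 0.284 dir -0.04
top0 413 [ 0.5658  0.2365 -0.1028  0.0043] 0.00029669919346157346 0.0012058810635134642 ztop 0.1336142328910605
[  0   8 165  37   1   0   0   0   0   0   0   0   0   0   0   0  84 113
   5   0]
[ 0  0  0  0 24 38 36 37 36 40 35 37 39 37 36 17  1  0  0  0]
front mean face local x -0.0367 ly 3/97 [-0.0222  0.0193]
rear mean face local x 0.0356 ly 3/97 [-0.0194  0.0222]
front face slope dx/dy -0.009 220
panel slope 0.27 dir -0.038
```

Run:
```python
from h import *
x,y,w=.46,.09,-.09+np.pi/2
q=pick([x,y,.2],w); print(q,inverse_kinematics([x,y,.051],q))
move_ptp([x,y,.21],q)
servo_line([x,y,.051],q,rate=.15,contact_N=6); stat("at")
move_gripper(.035); stat("grip")
servo_line([x,y,.265],q,rate=.15)
X,Y,W=.566,.2345,-.055+np.pi/2
q=pick([X,Y,.2],W); print(inverse_kinematics([X,Y,.075],q))
servo_line([X,Y,.265],q,rate=.15); stat("over")
servo_line([X,Y,.195],q,rate=.1); stat("above")
print(servo_line([X,Y,.15],q,rate=.03,contact_N=4)); stat("in")
c=capture("side"); cv2.imwrite("pics/s4.png",c["image"])
cv2.imwrite("pics/m4.png",cv2.resize(c["image"][120:240,160:310],None,fx=4,fy=4,interpolation=2))
P=cloud(c,np.ones((420,560),bool))+[0,0,.0015]
```

```text
[np.float64(0.04498481403766031), np.float64(0.9989876708478425), np.float64(0.0), np.float64(0.0)] [ 4.56813449e-02  3.56264225e-01  1.93859574e+00 -4.44089210e-16
  8.46732685e-01 -1.43511498e+00]
at t 16.84 p [0.4608 0.0899 0.0517] gap 0.0879 grip 0.0 F [-0.2 -0.   0.4]
grip t 17.59 p [0.46   0.0901 0.051 ] gap 0.044 grip 29.7 F [-0.4  0.5  1.3]
[ 2.80082467e-01  4.91882231e-01  1.60013399e+00 -4.44089210e-16
  1.04957644e+00 -1.23571386e+00]
over t 20.51 p [0.5655 0.234  0.265 ] gap 0.044 grip 29.7 F [-0.1 -0.7 -1.9]
above t 21.36 p [0.5665 0.2346 0.1956] gap 0.0441 grip 29.7 F [ 0.3  0.  -1.6]
False
in t 23.01 p [0.5662 0.2346 0.1502] gap 0.0439 grip 29.7 F [ 0.1  0.1 -1.2]
```

View pics/m4.png

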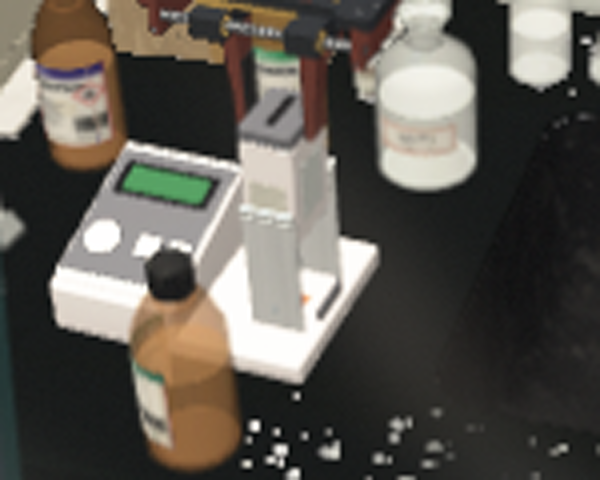

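The cartridge is between the cheeks without contact. Its front face (crop columns 243–300) lines up with the front cheek (245–300), so I'll continue down.

Run:
```python
from h import *
X,Y=.566,.2345; q=current_orientation()
print(servo_line([X,Y,.09],q,rate=.04,contact_N=4)); stat("lips")
if current_position()[2]<.092:
    print(servo_line([X,Y,.066],q,rate=.02,contact_N=4)); stat("floor")
```

```text
False
lips t 24.71 p [0.5662 0.2346 0.0903] gap 0.044 grip 29.7 F [ 1.1 -0.2 -1.8]
True
floor t 25.53 p [0.5657 0.2347 0.0729] gap 0.0438 grip 29.8 F [-0.5  1.4  3. ]
```

Run:
```python
from h import *
X,Y=.566,.2345; q=current_orientation()
move_gripper(.066); stat("open")
p=current_position(); servo_line([p[0],p[1],.25],q,rate=.12); stat("up")
c=capture("side")
for k in("start_key","square_key_a"):
    for d in silhouettes("side",k)[:3]: print(k,d["conf"],np.round(d["xy"],1),d["region"].sum(),np.median(cloud(c,d["region"]),0)+[0,0,.0015])
I=c["image"].astype(int); B=I.min(2)
m=np.zeros((420,560),bool); m[168:190,175:195]=B[168:190,175:195]>190
n,l,s,ce=cv2.connectedComponentsWithStats(m.astype(np.uint8))
for i in range(1,n):
    if s[i,4]>15: print("blob",s[i],ce[i],np.median(cloud(c,l==i),0)+[0,0,.0015])
P=cloud(c,np.ones((420,560),bool))+[0,0,.0015]
C=crop(P,[.5,.2,.1],[.63,.27,.15]); print("top pts",len(C))
cv2.imwrite("pics/m5.png",cv2.resize(c["image"][120:240,160:310],None,fx=4,fy=4,interpolation=2))
```

```text
open t 26.09 p [0.5648 0.2342 0.072 ] gap 0.0661 grip 0.0 F [-0.4  0.5  0.1]
up t 27.73 p [0.5643 0.234  0.2491] gap 0.0659 grip 0.0 F [-0.2 -0.5  0.4]
start_key 0.56 [185.  176.8] 36 [0.55065022 0.38832893 0.065357  ]
blob [181 175   9   8  61] [185.14754098 178.62295082] [0.55085667 0.38833389 0.06549489]
blob [175 187  13   3  26] [179.61538462 188.34615385] [0.51658135 0.39467092 0.05190528]
top pts 404
```

View pics/m5.png

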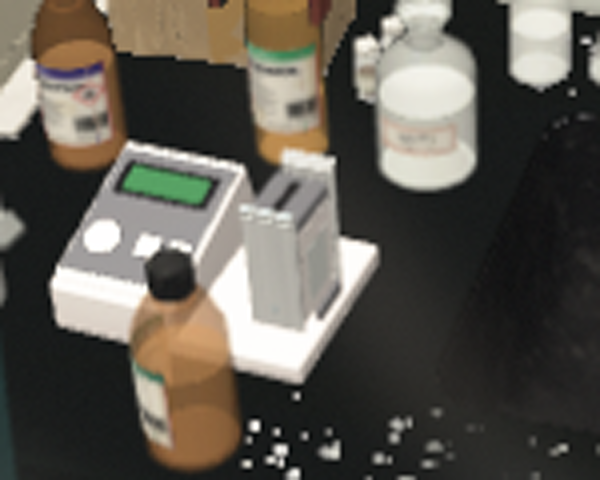

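Run:
```python
from h import *
a,w=.28,-.055
K=np.array([.550,.389,.066])
n=np.array([-np.sin(a)*np.cos(w),-np.sin(a)*np.sin(w),np.cos(a)]); u=np.array([np.cos(a)*np.cos(w),np.cos(a)*np.sin(w),np.sin(a)])
move_gripper(0.0); stat("closed")
qs=[Ro.from_matrix(np.c_[np.cross(s*u,-n),s*u,-n]).as_quat() for s in(1,-1)]
js=[inverse_kinematics(K+.12*n,q) for q in qs]; print(js)
q=list(min((abs(j[5]),tuple(q)) for j,q in zip(js,qs) if j is not None)[1])
move_ptp(list(K+.13*n),q); stat("above")
servo_line(list(K+.02*n),q,rate=.12); sleep(.2)
f=lambda:np.mean([np.dot(current_force(),n) for _ in range(8)])
f0=f(); print("f0",f0)
print(servo_line(list(K-.008*n),q,rate=.012,contact_N=3.5)); stat("touch")
d=np.dot(np.array(current_position())-K,n); print("d",d,"f",f()-f0)
for i in range(14):
    F=f()-f0
    if F>6.5: break
    d-=.0003; servo_line(list(K+d*n),q,rate=.01)
sleep(.4); print("hold",i,d,f()-f0, [round(float(np.dot(current_force(),n)-f0),1) for _ in range(6)]); stat("pressed")
c=capture("side"); cv2.imwrite("pics/m6.png",cv2.resize(c["image"][120:240,130:280],None,fx=4,fy=4,interpolation=2))
```

```text
closed t 28.94 p [0.5648 0.2342 0.25  ] gap 0.0003 grip 0.0 F [ 0.   0.  -0.5]
[array([ 0.65728656,  0.32988711,  1.6142466 , -0.21717041,  0.99407589,
        0.81243879]), array([ 0.65728656,  0.32988711,  1.6142466 , -0.21717041,  0.99407589,
       -2.32915387])]
above t 30.72 p [0.5144 0.3908 0.1911] gap 0.0002 grip 0.0 F [0.6 0.2 0.8]
f0 -0.010971386751725811
False
touch t 34.47 p [0.5522 0.3889 0.0584] gap 0.0002 grip 0.0 F [-0.2  0.4  0.4]
d -0.007919282657882228 f 0.46482179245829114
hold 13 -0.012119282657882226 -0.21371884720525805 [-0.2, -0.2, -0.2, -0.2, -0.2, -0.2]
pressed t 38.37 p [0.5534 0.3888 0.0543] gap 0.0006 grip 0.0 F [-0.2  0.8 -0.3]
```

View pics/m6.png

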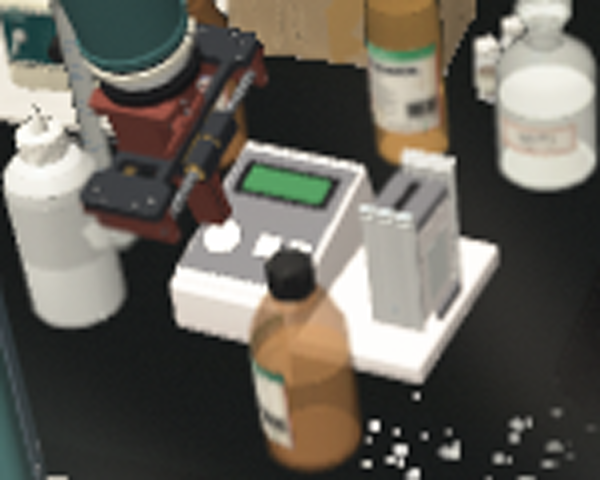

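Run:
```python
from h import *
stat()
print(current_joint_pos())
c=capture("side"); p=np.array(current_position())
def proj(X):
    v=c["R"]@X+c["t"]; s=v[:2]/v[2]; s=s*(1+c["k1"]*(s@s)); K=c["intrinsics"]; return np.array([K[0,0]*s[0]+K[0,2],K[1,1]*s[1]+K[1,2]])
Rm=Ro.from_quat(current_orientation()).as_matrix(); print("tool z",Rm[:,2].round(3),"y",Rm[:,1].round(3))
print("TCP proj",proj(p),"crop",(proj(p)-[130,120])*4, "back40",(proj(p-.04*Rm[:,2])-[130,120])*4)
for v in range(160,186,2):
    print(v,[tuple(int(t) for t in 1000*(world(c,(u,v))[0]+[0,0,.0015])) for u in range(178,194,2)])
cv2.imwrite("pics/m7.png",cv2.resize(c["image"][150:200,160:220],None,fx=10,fy=10,interpolation=0))
```

```text
t 38.42 p [0.5534 0.3889 0.0544] gap 0.0004 grip 0.0 F [ 0.4  0.5 -0.3]
[ 0.61667694  0.51209266  1.68176003 -0.25703512  0.74287223  0.84363184]
tool z [ 0.276 -0.015 -0.961] y [ 0.96  -0.053  0.276]
TCP proj [185.71294884 180.50768454] crop [222.85179538 242.03073814] back40 [209.30499167 210.96703375]
160 [(489, 364, 182), (488, 356, 184), (495, 354, 180), (506, 354, 172), (714, 469, 11), (723, 466, 6), (622, 401, 85), (624, 394, 85)]
162 [(486, 363, 177), (485, 356, 179), (495, 356, 172), (706, 474, 7), (717, 472, 0), (613, 404, 83), (619, 400, 80), (619, 393, 81)]
164 [(484, 364, 171), (488, 359, 169), (494, 356, 166), (537, 375, 133), (705, 466, 0), (605, 401, 81), (607, 395, 81), (614, 391, 77)]
166 [(482, 363, 166), (513, 376, 142), (523, 375, 135), (533, 373, 129), (599, 406, 76), (600, 399, 77), (602, 393, 77), (603, 386, 77)]
168 [(516, 386, 130), (515, 378, 133), (526, 378, 125), (533, 375, 121), (594, 404, 73), (594, 397, 74), (595, 390, 75), (595, 383, 76)]
170 [(524, 391, 117), (521, 383, 120), (526, 379, 117), (533, 376, 113), (544, 375, 106), (586, 393, 72), (590, 38
[... 260 characters left out ...]
68), (576, 383, 65), (571, 372, 71)]
176 [(635, 464, 0), (557, 409, 66), (533, 387, 88), (529, 377, 93), (540, 377, 85), (559, 381, 70), (562, 376, 69), (567, 371, 66)]
178 [(627, 461, -2), (553, 407, 62), (551, 399, 65), (553, 393, 65), (553, 386, 65), (552, 378, 68), (555, 373, 67), (559, 368, 65)]
180 [(540, 408, 63), (545, 404, 60), (543, 395, 63), (546, 390, 62), (549, 385, 61), (545, 375, 66), (551, 372, 62), (549, 363, 66)]
182 [(535, 406, 59), (541, 403, 55), (537, 393, 60), (539, 387, 60), (539, 380, 62), (542, 375, 60), (547, 371, 57), (539, 359, 66)]
184 [(530, 405, 55), (530, 397, 57), (528, 389, 60), (528, 382, 61), (534, 378, 57), (532, 370, 61), (533, 363, 62), (533, 357, 63)]
```

View pics/m7.png

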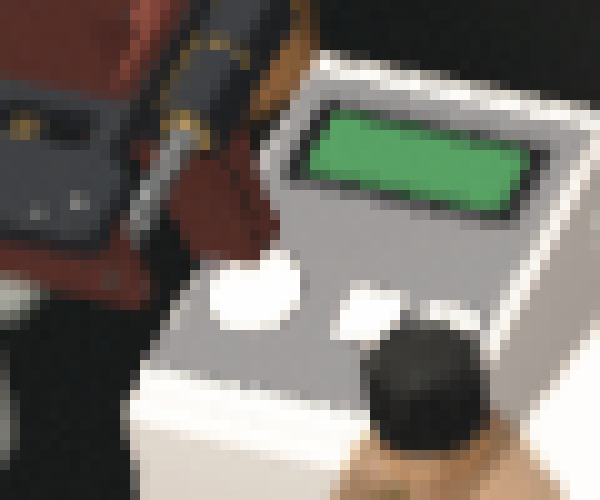

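The fingertips are still clear of the key: they end near pixel (185,176), about 20 mm short of the nominal TCP along the tool axis. The axis itself is aimed at the key, so I'll keep going along it with a contact guard.

Run:
```python
from h import *
a,w=.28,-.055
n=np.array([-np.sin(a)*np.cos(w),-np.sin(a)*np.sin(w),np.cos(a)])
K=np.array([.550,.389,.066]); q=current_orientation(); d=-.0121
f=lambda:np.mean([np.dot(current_force(),n) for _ in range(8)])
f0=f()
hit=servo_line(list(K-.042*n),q,rate=.012,contact_N=3); stat(f"touch {hit}")
if hit:
    d=np.dot(np.array(current_position())-K,n); print("d",d,"f",f()-f0)
    for i in range(10):
        F=f()-f0
        if F>5.5: break
        d-=.0003; servo_line(list(K+d*n),q,rate=.01); print(round(F,1),end=" ")
    for _ in range(5): sleep(.1); print("hold",round(f()-f0,1))
    stat("pressed")
    c=capture("side"); cv2.imwrite("pics/m8.png",cv2.resize(c["image"][150:200,160:220],None,fx=10,fy=10,interpolation=0))
```

```text
touch True t 40.27 p [0.5601 0.3884 0.0309] gap 0.0007 grip 2.3 F [-0.7 -0.4  5.2]
d -0.03656829015549161 f 5.728983637357584
hold 5.9
hold 5.3
hold 5.8
hold 4.9
hold 5.6
pressed t 40.77 p [0.5602 0.3884 0.0308] gap 0.0002 grip 2.4 F [0.4 0.4 5.3]
```

View pics/m8.png

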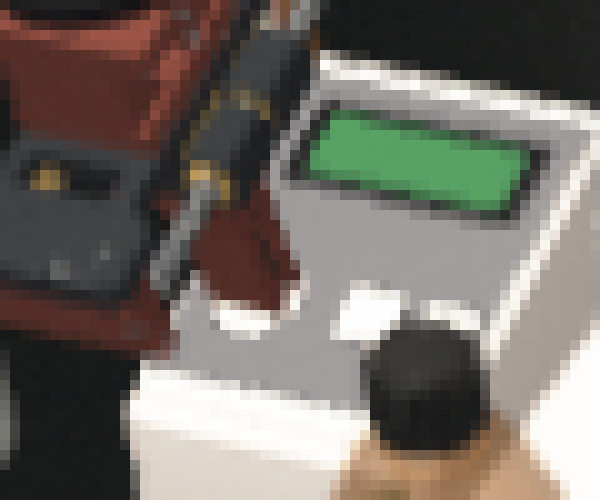

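The tip sits on the round key. I'll press slightly harder for margin, then retreat, verify and hand in.

Run:
```python
from h import *
a,w=.28,-.055
n=np.array([-np.sin(a)*np.cos(w),-np.sin(a)*np.sin(w),np.cos(a)])
p=np.array(current_position()); q=current_orientation()
f=lambda:np.mean([np.dot(current_force(),n) for _ in range(8)])
for i in range(8):
    F=f(); print(i,round(F,1))
    if F>8.5: break
    p=p-.0002*n; servo_line(list(p),q,rate=.01)
sleep(.4); print("hold",f())
servo_line(list(p+.15*n),q,rate=.12); stat("away")
c=capture("side"); P=cloud(c,np.ones((420,560),bool))+[0,0,.0015]
C=crop(P,[.545,.215,.105],[.585,.25,.13]); print("cartridge top z",np.median(C[:,2]) if len(C) else None,len(C))
cv2.imwrite("pics/m9.png",cv2.resize(c["image"][120:240,130:280],None,fx=4,fy=4,interpolation=2))
```

```text
0 5.0
1 5.1
2 5.3
3 6.7
4 9.1
hold 9.713080233331391
away t 43.62 p [0.5186 0.3902 0.1732] gap 0.0004 grip 0.0 F [0.4 0.4 0.3]
cartridge top z 0.1216765246076802 89
```

View pics/m9.png

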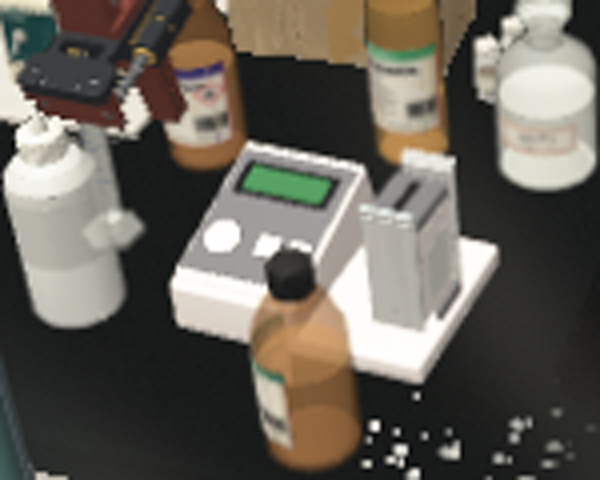

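The cartridge is seated, with its top at 0.122 m as expected. The key has been pressed and the arm is clear.

```bash
python3 -c "
from bench import *
print(close_job())"
```

```text
the job is handed in; nothing more can be done
None
```

The job is handed in, and the hand-in gave no verdict back: the cartridge stands fully home in the bay and was released there, the start key was then pressed at 5–10 N, the arm was clear at about 44 s, and nothing else was knowingly touched.

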